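Index the ink carousel to its next hole

TASK

The round ink carousel is locked by its spring plunger, the black round pad between two upright cheeks. With the fingertips press the plunger in, turn the carousel clockwise (seen from above) to the very next index hole and no farther, let the plunger spring fully out into that hole, and take the hand away. Grasp and lift nothing, leave the two jars standing on their cork pads, and do not disturb the other things on the table.

Things in the scene. Friction and masses are not known exactly. Their poses are not given: they have to be found in the camera images.
- stand: Fixed stand of the ink carousel, different place and yaw each run. Origin on the table on the axis of rotation, z up. Carries a fixed aluminium index ring (radius 103 to 135 mm, 44 to 52 mm above the table) with six index holes 60 degrees apart, 18 mm wide, open to the inside; the plunger starts locked in the one on the stand's own +x axis.
- carousel (a joint): Angle of the wooden disc (radius 100 mm, top 52 mm above the table) carrying jars, plunger and cheeks, about the vertical axis through the hub. 0 at the start, grows clockwise seen from above; next hole at 1.047 rad. Locked (about 0.03 rad play) while the plunger is out in a hole; pressed in, it turns freely past all holes. Bearing friction 0.12 N m.
- plunger (a joint): Press of the plunger, m: 0 fully out, 0.014 at the stop; the disc is free from about 0.009 on. Spring: 3 N to start, 8 N at the stop. Between holes the tooth rides under the ring and keeps the plunger about 0.009 in even when nothing presses it; over a hole it springs out by itself and locks the disc.
- hub (a point): Centre of the top of the steel hub, diameter 32 mm, 66 mm above the table, on the axis of rotation.
- pad (a point): Centre of the top face of the plunger's black round pad, diameter 34 mm, 75 mm from the axis, 80 mm above the table when the plunger is out; pressed straight down; turns with the disc. Its steel locking tooth points outward, away from the hub. It lies midway between the two cheeks.
- cheek_ahead (a point): Top centre of the upright steel cheek just clockwise of the pad (ahead in the turn), 105 mm above the table (25 mm above the pad), 40 mm long radially, 6 mm thick. A like cheek stands on the other side of the pad; the clear gap between them is 56 mm and open towards the hub and outward. Both are fixed to the disc: pushing one turns it.
- jar_a_mid (a point): Mid-height centre of a small closed ink jar, diameter 42 mm, 50 mm tall, about 0.12 kg, standing loose on a cork pad on the disc, 62 mm from the axis, 120 degrees anticlockwise (seen from above) of the plunger.
- jar_b_mid (a point): The same of the second, like jar, 120 degrees clockwise of the plunger.
- cork_a (a point): Centre of the cork pad (diameter 56 mm) under the first jar; turns with the disc.
- cork_b (a point): Centre of the cork pad under the second jar; turns with the disc.
- ink_bottle: Loose black ink bottle, diameter 52 mm, 72 mm tall, standing beside the carousel; origin at the centre of its base. To be left alone.
- bottle_cap: Loose black bottle cap, diameter 30 mm, 16 mm tall, lying beside the carousel. To be left alone.
- eraser: Loose white eraser, 22 x 45 x 13 mm, beside the carousel. To be left alone.
- reed_pen: Loose reed pen, 158 mm long along its y axis, 11 mm thick, lying beside the carousel. To be left alone.
- pencil_case: Grey pencil case, 85 x 200 x 55 mm, on the right side of the table. To be left alone.
- book: Green book, 150 x 210 x 27 mm, lying on the left side of the table. To be left alone.
Not all that is in view belongs to the job. What is shaped like the part that bears jar_b_mid but blue is not meant. Leave any green look-alike of the part that bears jar_a_mid alone.

How it is judged (in metres and radians):
On the way, in this order (a step that is already met when the one before it is completed fails the run):
1. the plunger is pressed in at the starting hole (value of joint plunger above 0.008 m and contact force between the fingers and plunger above 0.5 N and value of joint carousel below 0.1 rad).
2. the carousel is at the next hole clockwise and the plunger has sprung out into it (value of joint carousel between 0.987198 and 1.1072 rad and value of joint plunger below 0.002 m), for 0.2 s.
At the end, for the whole second after the job is handed in: The carousel rests at the next hole clockwise (60 degrees on, within 3.4 degrees), the plunger is out to within 2 mm, both jars stand upright within 18 mm of the centres of their cork pads, and the other six loose things are within 20 mm of where they were (all of step 2 and velocity of joint carousel between -0.05 and 0.05 rad/s and horizontal distance between jar_a_mid and cork_a below 0.018 m and angle between each of jar_a_mid, jar_b_mid's own z axis and vertical below 0.2 rad and horizontal distance between jar_b_mid and cork_b below 0.018 m and distance of each of ink_bottle, bottle_cap, eraser, reed_pen, pencil_case, book from where it was at the start of the episode below 0.02 m); the robot touches nothing.
It fails at once if the carousel is turned the wrong way (over 17 degrees anticlockwise) (value of joint carousel below -0.3 rad).
It fails at once if the carousel is turned past the next hole (by over 20 degrees) (value of joint carousel above 1.3972 rad).
It fails at once if a jar is tipped, pushed off its cork pad, or lifted (not (horizontal distance between jar_a_mid and cork_a below 0.018 m) or not (angle between jar_a_mid's own z axis and vertical below 0.2 rad) or not (horizontal distance between jar_b_mid and cork_b below 0.018 m) or not (angle between jar_b_mid's own z axis and vertical below 0.2 rad) or height (world z) of any of jar_a_mid, jar_b_mid above 0.09 m).
It fails at once if another thing on the table is moved or lifted (distance of any of ink_bottle, bottle_cap, eraser, reed_pen, pencil_case, book from where it was at the start of the episode above 0.02 m).
It also fails if it takes over 43 s, if anything falls off the work surface, if the arm or the gripper's body presses on something with over 40 N, if the wrist force passes 120 N, or if a joint passes its speed limit or range.

ROBOT

A 6-joint arm with a two-finger parallel gripper is mounted at the origin on the work surface. World frame = base frame: x ahead of the robot, y to its left, z up, the work surface at z = 0. Lengths are in mm, angles in rad, forces in N, time in s.
With the tool pointing down it reaches from about 300 to 775 mm from the base axis. Payload 14.6 kg.
Tool frame: the origin (TCP) lies at the very end of the fingers, on their centre line; the grasp point (between the pads) lies 19 mm behind it (pinch_z is the distance from the TCP to the grasp point, in mm); x points along the fingers, z is the direction in which the jaws open and shut, and the axes are right-handed (so a half turn about x gives the same grasp; the last joint's range is limited). The gripper opens to 94 mm and grips with 3 to 60 N. Pads are 16 mm wide; open, the fingers measure 119 mm over their backs; the gripper's body (75 mm by 177 mm) begins 78 mm behind the grasp point.
Start: joints at [1.184, 0.3, 1.521, -0, 1.321, -0.067], TCP at [172.904, 522.105, 205.446] pointing down, gripper open.
Joint ranges: [-3.03, 3.03], [-0.79, 2.21], [0.23, 2.52], [-1.04, 4.18], [0, 3.07], [-2.55, 2.55]. Speed limits (rad/s): [2.22, 2.22, 2.57, 3.14, 3.14, 3.14].

INTERFACE

Orientations are given as [roll, pitch, yaw] about the fixed x, y, z axes, in that order (R = Rz(yaw) Ry(pitch) Rx(roll)).
In Python, from cell import read_state, camera, sign_off, pinch_z gives the robot as it stands. The module is installed in compiled form; this text tells all that it offers.
- The arm moves only by the tool arm_command, never from a script. Its argument "series" is a list of rows, each a list of 3 entries, a list of its own where there are three numbers: the finger opening in mm, from 0 to 94, then the shift along the tool's x, y, z in mm, then the turn about the tool's x in degrees. A call has 1 to 12 rows; each row is the pose to reach, as a shift and turn from the pose measured when the call began, along the tool's axes at that moment; what a row does not reach only later rows make up. A row lasts 1/8 s, in which the tool goes at most 62.5 mm and 10.7 degrees, less where a joint would pass 70% of its speed; a pose out of reach is approached as far as the arm can. A call with a gripper value outside its range is refused whole. The fingers move at their own pace and stop on an object; "newtons" is the grip in N (left out, the last holds). Time passes only in rows, so rows that repeat a pose let the fingers close. It gives the time, the measured TCP pose, the force and the opening at its end, in the units of the state.
- read_state(): the state, without advancing time (a new reading comes with each control period).
- camera(name): name is "side" or "top" or "wrist"; returns a dict with "pixels" (480x640x3 uint8, red, green, blue), "range_z" (480x640 float32, mm along the optical axis (not along the pixel's ray), 0 where there is no reading), "fov_y" (degrees; the focal length in pixels is half the picture's height over the tangent of half this angle, whatever the lens; pixels are square), "cx", "cy" (the principal point, pixels), "R" (3x3) and "t" (3): a world point X has camera coordinates R X + t. Camera axes: x right, y down, z forward; pixel columns grow to the right and rows downward; lengths in mm; the calibration is good to about 2 mm. A picture is of the moment at which its call begins.
- sign_off(): hands the job in, once; it reports no verdict.
The state is a dict: "clock": time; "joints": joint angles; "qd": joint speeds; "effort": joint torques, N m; "eef_pos": TCP position; "eef_rot": TCP orientation; "wrist_force": force on the tool from outside, world axes, zero at the start; "moment": the same for the moment, N m; "finger_gap": finger opening in mm.
Only numpy, scipy, OpenCV 4.12 (cv2) and the standard library are available. Lean on these libraries where they do the work, as an engineer would, in place of code of your own. Each camera call takes 0.05 s, during which the arm holds its last target.

## Working session

There is one attempt and no reset: what is moved stays moved. The work goes in short steps, Python scripts to look and compute and a tool call to move; the robot and the scene stay as the last step left them, time stands still between calls to the robot, and variables do not carry over. Pictures are saved under pics/ and viewed, and the job is handed in when it is done.

Besides the shell and the picture viewer there is one more tool, called by a JSON object that holds its "name" and its "arguments". arm_command: Moves the arm, as the interface text tells. Its arguments: {"type":"object","properties":{"series":{"type":"array"},"newtons":{"type":"number"}},"required":["series"]}

```bash
mkdir -p pics; python3 - <<'E'
from cell import read_state, camera, pinch_z
import cv2,pickle
print(read_state(),pinch_z)
for n in ("top","side"):
    c=camera(n); pickle.dump(c,open(n+".pkl","wb"))
    print(n,c["fov_y"],c["cx"],c["cy"],c["R"],c["t"])
    cv2.imwrite(f"pics/{n}0.png",c["pixels"][:,:,::-1])
E
```

```text
{'clock': 0.0, 'joints': array([ 1.18439586e+00,  3.00460220e-01,  1.52155806e+00,  4.29217076e-06,
        1.32071132e+00, -6.66026999e-02]), 'qd': array([ 0.00158388, -0.00068162, -0.00226182,  0.00196297, -0.00159135,
        0.00013367]), 'effort': array([ 1.37691859e-03, -5.31815851e+01, -3.52737737e+01,  7.08990684e-02,
        2.44575430e-02, -1.11275856e-04]), 'eef_pos': array([172.81234361, 521.87549724, 204.90203966]), 'eef_rot': array([ 3.0713333 ,  1.56965937, -1.96085451]), 'wrist_force': array([-0.72364888, -0.10467511, -0.11732316]), 'moment': array([ 0.01235319,  0.00502554, -0.01818813]), 'finger_gap': 93.95200647135218} 18.8
top 46.040575443422824 321.7442381923916 233.1459130458004 [[ 0.00572006 -0.99990232 -0.01275254]
 [-0.99251432 -0.00412109 -0.12205876]
 [ 0.12199428  0.01335526 -0.99244095]] [  36.83131343  551.6162283  1573.04330562]
side 55.51779145255615 308.58809677670223 241.8616161526658 [[ 0.70416632 -0.70979679 -0.0183933 ]
 [-0.38805878 -0.36302855 -0.84712493]
 [ 0.59460927  0.60365453 -0.53107536]] [-377.71985547  299.23171806  809.55749514]
```

View pics/top0.png

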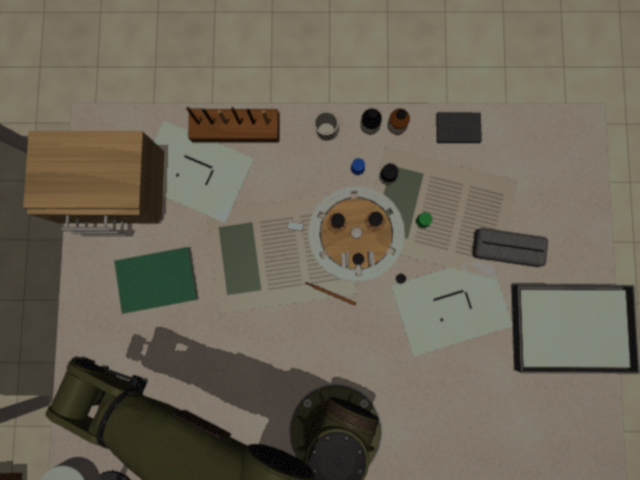

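View pics/side0.png

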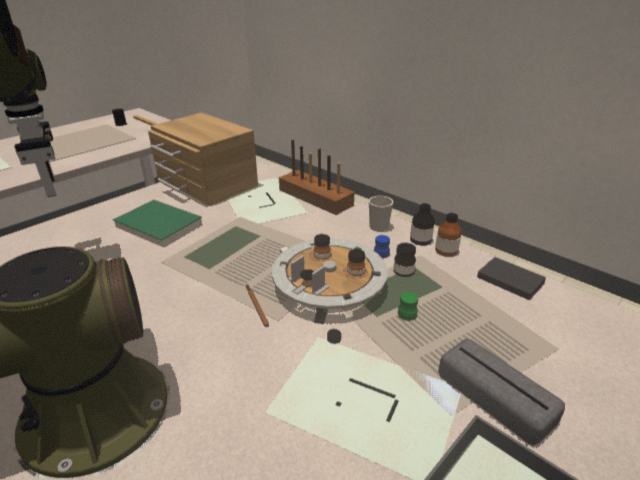

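The top view shows the carousel centred near (357,233), with the black pad at (358,258), cheeks at about (345,260) and (371,260), and jars at (338,220) and (376,218). 

Candidates for the pad:
- (358,258), between the cheeks
- The cap on the table at (401,279)
- The jar lids at (338,220) and (376,218)

The blue (358,166) and green (425,219) jars are look-alikes on the table. I choose (358,258) and will check it in a close crop.

```bash
cat > h.py <<'E'
import numpy as np,cv2,pickle
def ray(c,u,v,z):
    f=240/np.tan(np.radians(c["fov_y"]/2)); R=np.array(c["R"]);t=np.array(c["t"])
    d=R.T@np.array([(u-c["cx"])/f,(v-c["cy"])/f,1]); o=-R.T@t
    return o+d*(z-o[2])/d[2]
def proj(c,X):
    f=240/np.tan(np.radians(c["fov_y"]/2)); p=np.array(c["R"])@np.array(X)+np.array(c["t"])
    return p[:2]/p[2]*f+[c["cx"],c["cy"]]
def pix3(c,u,v):
    f=240/np.tan(np.radians(c["fov_y"]/2)); z=c["range_z"][int(round(v)),int(round(u))]
    return np.array(c["R"]).T@(np.array([(u-c["cx"])/f*z,(v-c["cy"])/f*z,z])-np.array(c["t"]))
E
python3 - <<'E'
from h import *
c=pickle.load(open("top.pkl","rb"));s=pickle.load(open("side.pkl","rb"))
a=cv2.resize(c["pixels"][180:285,300:415,::-1],None,fx=6,fy=5.6,interpolation=cv2.INTER_CUBIC)
cv2.imwrite("pics/tc.png",cv2.convertScaleAbs(a,alpha=1.8))
a=cv2.resize(s["pixels"][225:325,260:400,::-1],None,fx=5.6,fy=5.6,interpolation=cv2.INTER_CUBIC)
cv2.imwrite("pics/sc.png",cv2.convertScaleAbs(a,alpha=1.8))
for n,u,v in [("hub",357,233),("pad",358,258),("ch",345,259),("ch2",371.5,259)]:
    print(n,pix3(c,u,v),[ray(c,u,v,z)[:2] for z in (66,80,105)])
E
```

```text
hub [548.04404232 -58.99243963  68.19435414] [array([548.31492759, -59.10081765]), array([546.58667708, -58.40936487]), array([543.50051547, -57.17462777])]
pad [477.38579568 -60.99544548  80.5283864 ] [array([478.53059481, -61.73750425]), array([477.42743116, -61.0224336 ]), array([475.45749606, -59.74552171])]
ch [476.48926575 -26.06525381  54.22710929] [array([475.58378925, -25.73512296]), array([474.50702134, -25.34254038]), array([472.5842215 , -24.64150005])]
ch2 [476.79190704 -99.9265048   54.84660723] [array([475.93159539, -99.09027542]), array([474.85171203, -98.04062069]), array([472.9233489 , -96.16623726])]
```

View pics/tc.png

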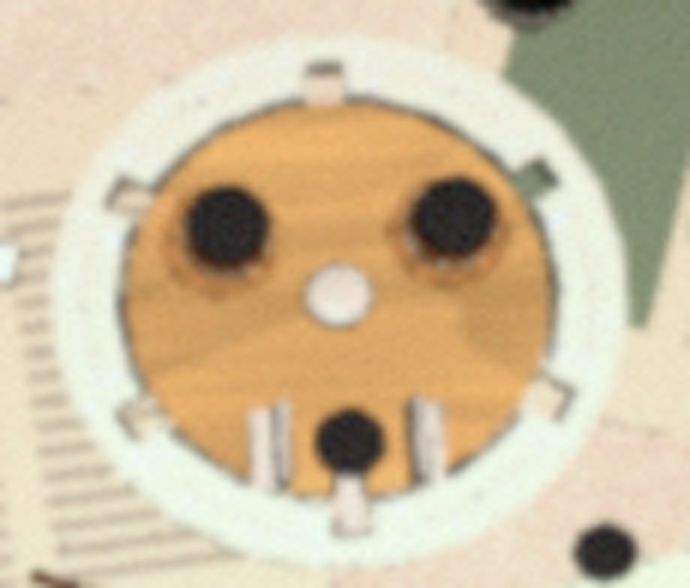

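View pics/sc.png

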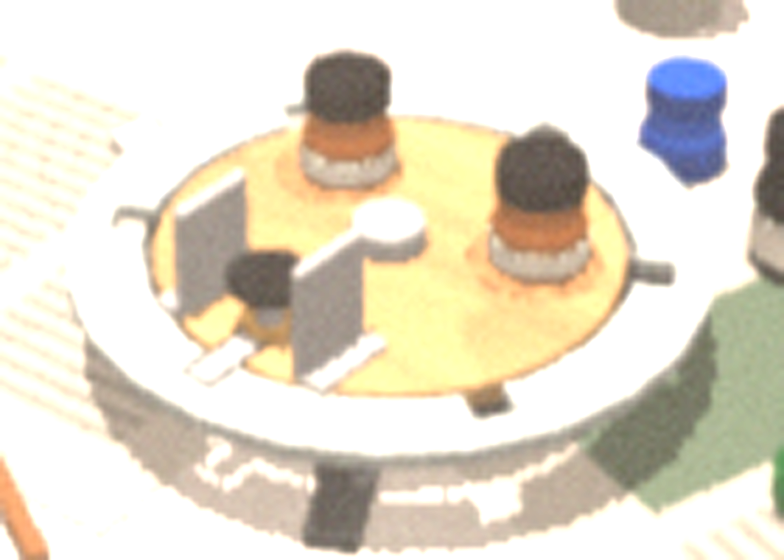

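Both crops confirm the choice: a black pad between two grey cheeks, with its tooth pointing outward towards the robot. Clockwise from there is towards +y, left in the top view. Next I refine the hub and pad positions with masks in both views.

```bash
python3 - <<'E'
from h import *
from scipy.spatial.transform import Rotation as Ro
from cell import read_state
def blob(c,mask,x0,y0,x1,y1,seed):
    m=np.zeros_like(mask);m[y0:y1,x0:x1]=mask[y0:y1,x0:x1]
    n,l,st,ce=cv2.connectedComponentsWithStats(m)
    i=l[seed[1],seed[0]]; return (ce[i],st[i]) if i else None
for n,padbox,ps,hs in (("top",(350,250,366,266),(358,258),(357,233)),("side",(296,265,316,276),(307,273),(329,265))):
    c=pickle.load(open(n+".pkl","rb")); p=c["pixels"]; hsv=cv2.cvtColor(p,cv2.COLOR_RGB2HSV)
    dark=(p.max(2)<45).astype(np.uint8); grey=((hsv[...,1]<75)&(hsv[...,2]>90)).astype(np.uint8)
    b=blob(c,dark,*padbox,ps); print(n,"pad",b, b and ray(c,*b[0],80))
    hb=(347,224,367,243) if n=="top" else (320,256,338,268)
    b=blob(c,grey,*hb,hs); print(n,"hub",b,b and ray(c,*b[0],66))
    for nm,X in(("hub",(548,-58.5,66)),("pad",(475,-61,80))): print(nm,proj(c,X))
c=pickle.load(open("top.pkl","rb"))
# index-hole centres from crop (px in 6x,5.6x), ring top z=52
H=np.array([ray(c,300+u/6,180+v/5.6,52)[:2] for u,v in [(323,84),(128,195),(138,418),(350,508),(555,398),(537,180)]])
print(H.round(),H.mean(0)); d=H-H.mean(0); print(np.hypot(*d.T),np.degrees(np.arctan2(d[:,1],d[:,0])))
s=read_state(); print(Ro.from_euler('xyz',s['eef_rot']).as_matrix().round(3),s['eef_pos'])
E
```

```text
top pad (array([357.81481481, 258.48148148]), array([353, 254,  10,  10,  81], dtype=int32)) [476.10019647 -60.51155214  80.        ]
top hub (array([356.        , 232.18556701]), array([351, 227,  11,  11,  97], dtype=int32)) [550.59001233 -56.32065789  66.        ]
hub [356.78439204 233.11130541]
pad [357.99368857 258.88224419]
side pad None None
side hub (array([328.64835165, 264.20879121]), array([320, 260,  16,   8,  91], dtype=int32)) [546.51577    -57.66824652  66.        ]
hub [329.34142925 264.08348842]
pad [307.95107888 273.05635959]
[[ 659.  -51.]
 [ 601.   41.]
 [ 489.   35.]
 [ 444.  -63.]
 [ 500. -159.]
 [ 610. -152.]] [550.30590011 -58.09879418]
[108.46046086 111.27373847 112.07202405 106.31777388 112.91078712
 110.73188826] [   3.7378127    62.69051708  123.4128848  -177.19250251 -116.73350769
  -57.54987768]
[[-0.    -0.949  0.314]
 [-0.001  0.314  0.949]
 [-1.     0.    -0.001]] [172.82163903 521.89546033 204.95646929]
```

{"name": "arm_command", "arguments": {"series": [[0, [0, -470, -458], 0], [0, [0, -470, -458], 0], [0, [0, -470, -458], 0], [0, [0, -470, -458], 0], [0, [0, -470, -458], 0], [0, [0, -470, -458], 0], [0, [0, -470, -458], 0], [0, [0, -470, -458], 0], [0, [0, -470, -458], 0], [0, [0, -470, -458], 0], [0, [0, -470, -458], 0], [0, [0, -470, -458], 0]], "newtons": 10}}

```text
clock: 1.6
eef_pos: [475.2, -62.1, 204.7]
eef_rot: [2.344, 1.569, -2.691]
wrist_force: [0.6, 0.3, -0.9]
finger_gap: 0.5
```

```bash
python3 - <<'E'
from h import *
from scipy.spatial.transform import Rotation as Ro
from cell import read_state,camera
c=camera("wrist"); pickle.dump(c,open("w.pkl","wb")); cv2.imwrite("pics/w1.png",c["pixels"][:,:,::-1])
s=read_state(); print(Ro.from_euler('xyz',s['eef_rot']).as_matrix().round(3),s['eef_pos'],s['joints'].round(2))
for X in [(550,-57.5,66),(475.5,-61,80),s['eef_pos']]: print(proj(c,X))
E
```

```text
[[-0.002 -0.949  0.316]
 [-0.001  0.316  0.949]
 [-1.     0.001 -0.001]] [474.76621289 -60.95593473 204.87070252] [-0.2   0.14  1.72 -0.    1.29 -1.45]
[341.52443667 298.09775537]
[314.93470384 233.73355471]
[314.47477726 278.36717672]
```

View pics/w1.png

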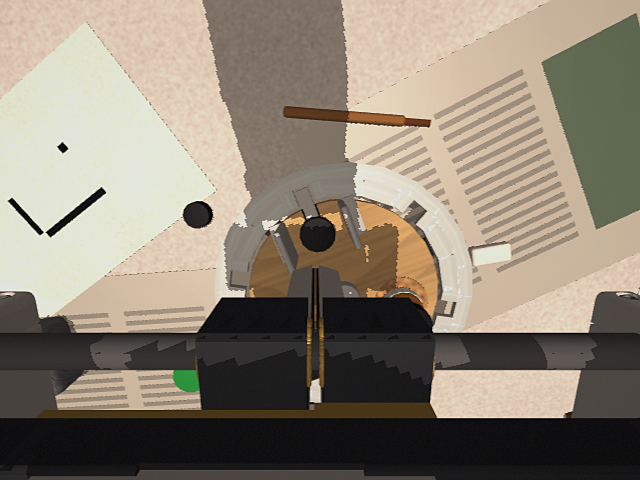

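The wrist view shows the pad at (318,234) against a predicted (315,234), so the position agrees to about 2 mm. The fingers lie over the gap between the cheeks. Now I press.

{"name": "arm_command", "arguments": {"series": [[0, [50, 0, 0], 0], [0, [90, 0, 0], 0], [0, [110, 0, 0], 0], [0, [120, 0, 0], 0], [0, [125, 0, 0], 0], [0, [129, 0, 0], 0], [0, [133, 0, 0], 0], [0, [136, 0, 0], 0], [0, [137, 0, 0], 0], [0, [137, 0, 0], 0]]}}

```text
clock: 2.9
eef_pos: [474.8, -61.1, 68.3]
eef_rot: [2.552, 1.57, -2.482]
wrist_force: [-3.6, 0.4, 6.6]
finger_gap: 0.4
```

```bash
python3 - <<'E'
from h import *
from cell import read_state,camera
s=read_state();print(s['eef_pos'],s['wrist_force'],s['clock'])
for n in("side","wrist"):
    c=camera(n);p=c["pixels"][:,:,::-1]
    if n=="side": p=cv2.resize(p[215:325,250:400],None,fx=5,fy=5,interpolation=cv2.INTER_CUBIC)
    cv2.imwrite(f"pics/{n}2.png",cv2.convertScaleAbs(p,alpha=1.6))
E
```

```text
[474.75058634 -61.05868227  68.32610614] [-3.61053411  0.36129344  6.57166296] 2.9
```

View pics/side2.png

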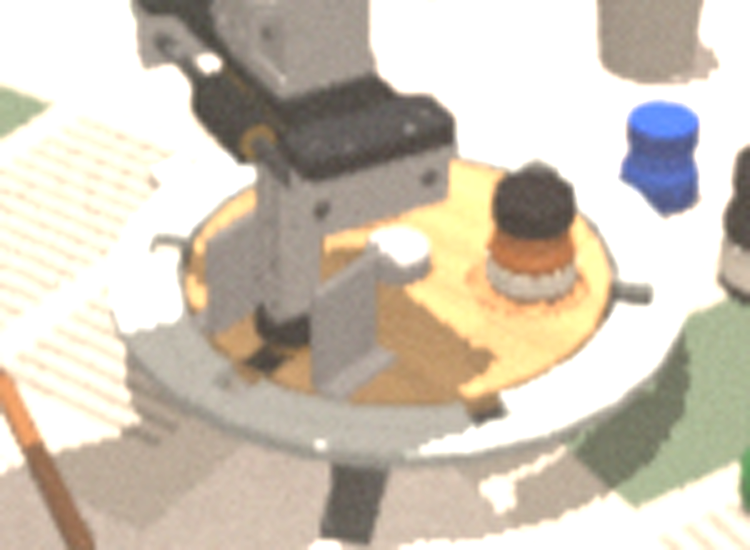

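The pad is pressed about 11.7 mm with 6.6 N. A finger carrier bar seems to sit low above the cheek, so I measure its height before turning.

```bash
python3 - <<'E'
from h import *
from cell import camera
c=camera("side");pickle.dump(c,open("s3.pkl","wb"))
for cu,cv in [(290,300),(290,260),(310,210),(330,230),(330,245),(380,180),(440,170),(440,195),(275,190),(345,300),(360,260),(230,250),(350,125),(430,115)]:
    print((cu,cv),pix3(c,250+cu/5,215+cv/5).round())
E
```

```text
(290, 300) [466. -71.  84.]
(290, 260) [467. -70. 105.]
(310, 210) [ 423. -127.  179.]
(330, 230) [ 431. -130.  167.]
(330, 245) [541. -22.  52.]
(380, 180) [ 451. -138.  184.]
(440, 170) [ 478. -146.  180.]
(440, 195) [ 478. -146.  168.]
(275, 190) [462. -67. 142.]
(345, 300) [477. -93.  90.]
(360, 260) [488. -91. 104.]
(230, 250) [465. -33.  93.]
(350, 125) [ 445. -127.  208.]
(430, 115) [ 470. -147.  210.]
```

View pics/wrist2.png

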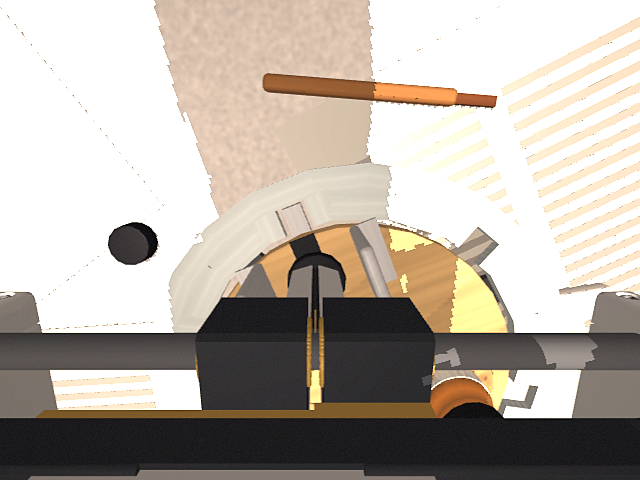

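The bar is at z ≥ 165, clear of the 105 mm cheeks. Now I compute waypoints along the arc in tool axes.

```bash
cat >> h.py <<'E'
from scipy.spatial.transform import Rotation as Ro
C=np.array([550,-57.5]); 
def tool(xyz):
    from cell import read_state
    s=read_state(); return Ro.from_euler('xyz',s['eef_rot']).as_matrix().T@(np.array(xyz)-s['eef_pos'])
def arc(phi,r=75): return C+r*np.array([np.cos(phi),np.sin(phi)])
E
python3 - <<'E'
from h import *
for a in np.arange(0,0.61,0.05): print(round(a,2),arc(np.radians(182.7)-a).round(1),tool([*arc(np.radians(182.7)-a),68]).round(1))
E
```

```text
0.0 [475.1 -61. ] [ 0.4 -0.3  0.1]
0.05 [475.  -57.3] [0.4 0.9 3.7]
0.1 [475.1 -53.5] [0.3 2.  7.2]
0.15 [475.4 -49.8] [ 0.3  2.9 10.9]
0.2 [475.9 -46.1] [ 0.3  3.6 14.6]
0.25 [476.5 -42.4] [ 0.3  4.2 18.3]
0.3 [477.4 -38.7] [ 0.3  4.5 22. ]
0.35 [478.4 -35.1] [ 0.3  4.7 25.7]
0.4 [479.6 -31.6] [ 0.3  4.7 29.5]
0.45 [481.  -28.1] [ 0.3  4.5 33.2]
0.5 [482.6 -24.7] [ 0.3  4.1 37. ]
0.55 [484.3 -21.4] [ 0.3  3.5 40.7]
0.6 [486.2 -18.1] [ 0.3  2.7 44.3]
```

{"name": "arm_command", "arguments": {"series": [[0, [0.5, 1, 3.7], 0], [0, [0.5, 2, 7.2], 0], [0, [0.5, 2.9, 10.9], 0], [0, [0.5, 3.6, 14.6], 0], [0, [0.5, 4.2, 18.3], 0], [0, [0.5, 4.5, 22], 0], [0, [0.5, 4.7, 25.7], 0], [0, [0.5, 4.7, 29.5], 0], [0, [0.5, 4.5, 33.2], 0], [0, [0.5, 4.5, 33.2], 0]]}}

```text
clock: 4.3
eef_pos: [481.9, -28.1, 68.7]
eef_rot: [-1.781, 1.569, -0.531]
wrist_force: [-0.7, 1.1, 6.6]
finger_gap: 0.5
```

```bash
cat > look.py <<'E'
import sys
from h import *
from cell import read_state,camera
k=sys.argv[1]
s=read_state();print(s['eef_pos'],s['wrist_force'],s['clock'])
out=[]
for n,b in(("side",(215,325,250,400)),("top",(180,285,300,415))):
    c=camera(n);pickle.dump(c,open(n+"L.pkl","wb"));p=c["pixels"][b[0]:b[1],b[2]:b[3],::-1]
    out.append(cv2.resize(p,(400,320),interpolation=cv2.INTER_CUBIC))
cv2.imwrite(f"pics/L{k}.png",cv2.convertScaleAbs(np.hstack(out),alpha=1.6))
E
python3 look.py 1
```

```text
[481.88380247 -28.09991392  68.66705332] [-0.67728798  1.13699179  6.62697988] 4.3
```

View pics/L1.png

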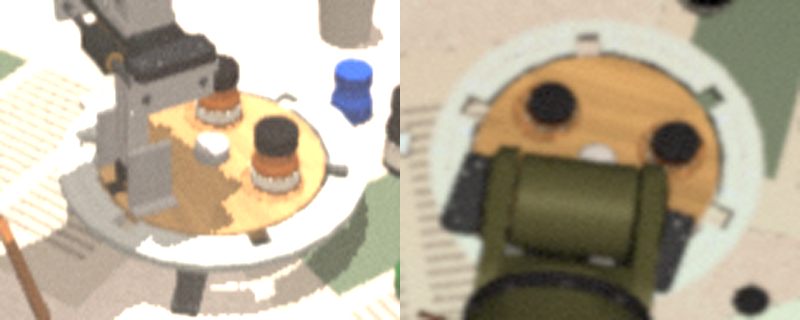

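The disc has turned clockwise and the jars are upright. I measure the angle from the jar lids.

```bash
cat > ang.py <<'E'
from h import *
def lids(c):
    p=c["pixels"]; m=np.zeros((480,640),np.uint8); m[195:270,315:400]=(p.max(2)<50)[195:270,315:400]
    n,l,st,ce=cv2.connectedComponentsWithStats(m); r=[]
    for i in range(1,n):
        if 80<st[i][4]<250 and max(st[i][2:4])<20:
            X=ray(c,*ce[i],107)[:2]; d=X-C; r.append((X.round(1),round(np.hypot(*d),1),round(np.degrees(np.arctan2(d[1],d[0])),1)))
    return r
if __name__=="__main__":
    for f in("top","topL"): print(f,lids(pickle.load(open(f+".pkl","rb"))))
E
python3 ang.py; python3 -c "
from h import *
c=pickle.load(open('top.pkl','rb'));print(pix3(c,338,220),pix3(c,376,218))"
```

```text
top [(array([ 583.1, -106.4]), np.float64(59.1), np.float64(-55.9)), (array([577.9,  -3.6]), np.float64(60.7), np.float64(62.7)), (array([473.9, -59. ]), np.float64(76.1), np.float64(-178.9))]
topL [(array([595.5, -19.2]), np.float64(59.5), np.float64(40.1))]
[579.49744586  -5.55287314 101.4987698 ] [ 585.7921022  -109.47481495   98.99178456]
```

Jar b went from 62.7° to 40.1°, so the disc is at about 0.39 rad and the tooth is under the ring. I now lift the tips above pad height, staying below the cheek tops, and push the cheek ahead. That way the plunger can spring out by itself.

{"name": "arm_command", "arguments": {"series": [[0, [-10, 0, 0], 0], [0, [-20, 0, 0], 0], [0, [-22, 0, 0], 0], [0, [-22, 0, 0], 0]]}}

```text
clock: 4.9
eef_pos: [481.8, -28.1, 90.7]
eef_rot: [-1.7, 1.569, -0.451]
wrist_force: [0.9, -0.0, -0.2]
finger_gap: 0.5
```

```bash
python3 look.py 2; python3 ang.py|tail -1; python3 - <<'E'
from h import *
for a in np.arange(0.4,1.3,0.05): print(round(a,2),arc(np.radians(183)-a).round(1),tool([*arc(np.radians(183)-a),90]).round(1))
E
```

```text
[481.7611755  -28.14457778  90.73274476] [ 0.85191388 -0.0277356  -0.15694705] 4.9
topL [(array([595.5, -19.3]), np.float64(59.5), np.float64(40.0))]
0.4 [479.5 -31.9] [ 0.4  0.8 -4.3]
0.45 [480.9 -28.5] [ 0.4  0.6 -0.6]
0.5 [482.4 -25. ] [0.4 0.3 3.2]
0.55 [484.1 -21.7] [ 0.4 -0.3  6.9]
0.6 [486.  -18.4] [ 0.4 -1.1 10.5]
0.65 [488.  -15.3] [ 0.4 -2.  14.2]
0.7 [490.2 -12.3] [ 0.4 -3.1 17.8]
0.75 [492.5  -9.3] [ 0.4 -4.4 21.3]
0.8 [495.   -6.5] [ 0.4 -5.9 24.7]
0.85 [497.6  -3.8] [ 0.4 -7.5 28.1]
0.9 [500.4  -1.3] [ 0.4 -9.3 31.4]
0.95 [503.2   1.1] [  0.4 -11.3  34.6]
1.0 [506.2   3.4] [  0.4 -13.4  37.7]
1.05 [509.3   5.5] [  0.4 -15.6  40.7]
1.1 [512.5   7.5] [  0.4 -18.1  43.5]
1.15 [515.8   9.3] [  0.4 -20.6  46.3]
1.2 [519.2  10.9] [  0.4 -23.3  48.9]
1.25 [522.7  12.3] [  0.4 -26.1  51.3]
```

View pics/L2.png

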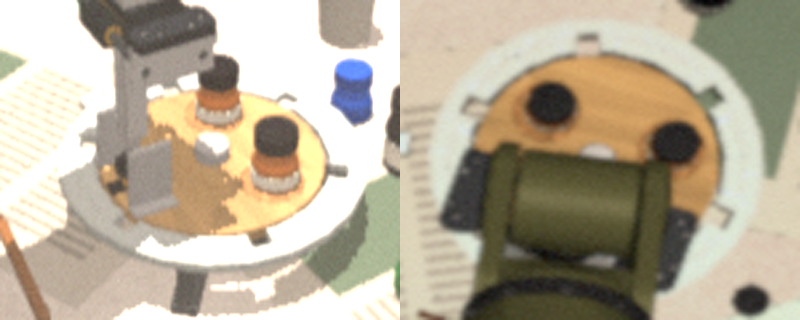

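The disc held at about 22.7° when released. Now I push the cheek.

{"name": "arm_command", "arguments": {"series": [[0, [0, 0.3, 3.2], 0], [0, [0, -0.3, 6.9], 0], [0, [0, -1.1, 10.5], 0], [0, [0, -2, 14.2], 0], [0, [0, -3.1, 17.8], 0], [0, [0, -4.4, 21.3], 0], [0, [0, -5.9, 24.7], 0], [0, [0, -7.5, 28.1], 0], [0, [0, -9.3, 31.4], 0], [0, [0, -11.3, 34.6], 0], [0, [0, -13.4, 37.7], 0], [0, [0, -13.4, 37.7], 0]]}}

```text
clock: 6.5
eef_pos: [506.4, 2.4, 90.3]
eef_rot: [-2.49, 1.568, -1.24]
wrist_force: [0.4, -9.8, -0.9]
finger_gap: 0.4
```

```bash
python3 look.py 3; python3 ang.py|tail -1; python3 - <<'E'
from h import *
for a in np.arange(1.0,1.31,0.02): print(round(a,2),arc(np.radians(183)-a).round(1),tool([*arc(np.radians(183)-a),90.5]).round(1))
E
```

```text
[506.41858021   2.4219532   90.31110333] [ 0.35971456 -9.78832602 -0.85765506] 6.5
topL [(array([606.1, -40.5]), np.float64(58.7), np.float64(16.9))]
1.0 [506.2   3.4] [-0.2  0.4  0.8]
1.02 [507.5   4.3] [-0.2 -0.5  2. ]
1.04 [508.7   5.1] [-0.2 -1.4  3.2]
1.06 [510.    5.9] [-0.2 -2.4  4.4]
1.08 [511.2   6.7] [-0.2 -3.3  5.6]
1.1 [512.5   7.5] [-0.2 -4.3  6.7]
1.12 [513.8   8.2] [-0.2 -5.3  7.8]
1.14 [515.2   8.9] [-0.2 -6.4  8.9]
1.16 [516.5   9.6] [-0.2 -7.4 10. ]
1.18 [517.8  10.3] [-0.2 -8.5 11. ]
1.2 [519.2  10.9] [-0.2 -9.6 12. ]
1.22 [520.6  11.5] [ -0.2 -10.7  13. ]
1.24 [522.   12.1] [ -0.2 -11.8  14. ]
1.26 [523.4  12.6] [ -0.2 -13.   15. ]
1.28 [524.8  13.1] [ -0.2 -14.1  15.9]
1.3 [526.2  13.6] [ -0.2 -15.3  16.8]
```

View pics/L3.png

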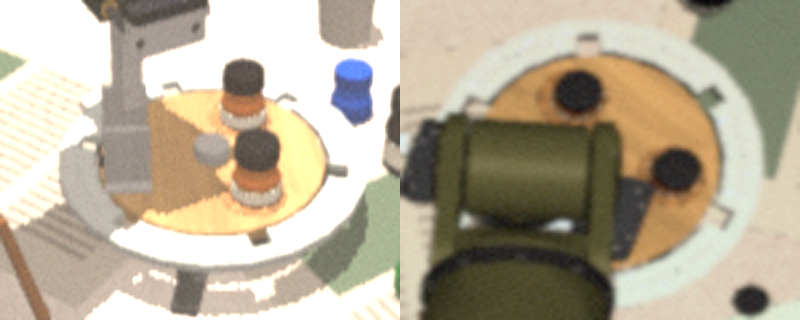

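The disc is at about 0.80 rad. I continue slowly.

{"name": "arm_command", "arguments": {"series": [[0, [0, -0.5, 2], 0], [0, [0, -1.4, 3.2], 0], [0, [0, -2.4, 4.4], 0], [0, [0, -3.3, 5.6], 0], [0, [0, -4.3, 6.7], 0], [0, [0, -5.3, 7.8], 0], [0, [0, -6.4, 8.9], 0], [0, [0, -7.4, 10], 0], [0, [0, -8.5, 11], 0], [0, [0, -8.5, 11], 0]]}}

```text
clock: 7.85
eef_pos: [517.7, 9.0, 90.1]
eef_rot: [-2.836, 1.566, -1.587]
wrist_force: [-2.4, -12.2, -0.1]
finger_gap: 0.3
```

```bash
python3 look.py 4; python3 ang.py|tail -1; python3 - <<'E'
from h import *
for a in np.arange(1.16,1.33,0.01): print(round(a,2),arc(np.radians(183)-a).round(1),tool([*arc(np.radians(183)-a),90.5]).round(1))
E
```

```text
[517.6781306    8.98120504  90.11121236] [ -2.43193681 -12.16745181  -0.11259353] 7.85
topL [(array([ 525.7, -113. ]), np.float64(60.5), np.float64(-113.6))]
1.16 [516.5   9.6] [-0.4  1.2  0.2]
1.17 [517.2   9.9] [-0.4  0.7  0.7]
1.18 [517.8  10.3] [-0.4  0.2  1.2]
1.19 [518.5  10.6] [-0.4 -0.4  1.7]
1.2 [519.2  10.9] [-0.4 -0.9  2.3]
1.21 [519.9  11.2] [-0.4 -1.5  2.8]
1.22 [520.6  11.5] [-0.4 -2.   3.3]
1.23 [521.3  11.8] [-0.4 -2.6  3.8]
1.24 [522.   12.1] [-0.4 -3.2  4.2]
1.25 [522.7  12.3] [-0.4 -3.7  4.7]
1.26 [523.4  12.6] [-0.4 -4.3  5.2]
1.27 [524.1  12.9] [-0.4 -4.9  5.7]
1.28 [524.8  13.1] [-0.4 -5.5  6.1]
1.29 [525.5  13.4] [-0.4 -6.1  6.6]
1.3 [526.2  13.6] [-0.4 -6.7  7.1]
1.31 [526.9  13.9] [-0.4 -7.3  7.5]
1.32 [527.6  14.1] [-0.4 -7.9  7.9]
1.33 [528.3  14.3] [-0.4 -8.5  8.4]
```

View pics/L4.png

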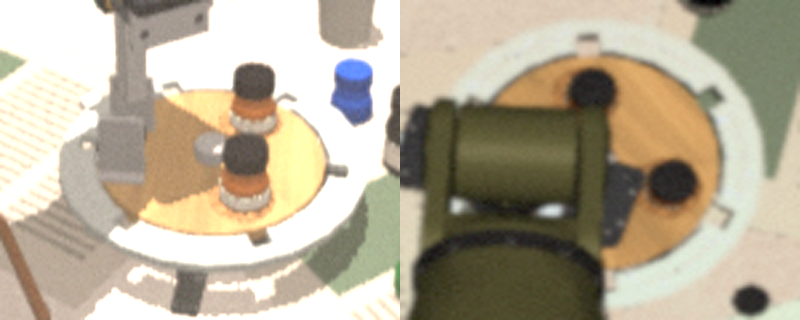

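The disc is near 57° by jar a (−55.9° to −113.6°). I take small steps until it snaps in.

{"name": "arm_command", "arguments": {"series": [[0, [0, -0.4, 1.7], 0], [0, [0, -0.9, 2.3], 0], [0, [0, -1.5, 2.8], 0], [0, [0, -2, 3.3], 0], [0, [0, -2, 3.3], 0]]}}

```text
clock: 8.57
eef_pos: [520.3, 10.3, 90.0]
eef_rot: [-3.0, 1.564, -1.751]
wrist_force: [-3.6, -12.2, 2.2]
finger_gap: 0.4
```

```bash
python3 look.py 5; python3 ang.py|tail -1; python3 - <<'E'
from h import *
c=pickle.load(open('sideL.pkl','rb'))
cv2.imwrite('pics/z5.png',cv2.convertScaleAbs(cv2.resize(c['pixels'][235:300,260:340,::-1],None,fx=8,fy=8,interpolation=cv2.INTER_CUBIC),alpha=1.5))
for a in np.arange(1.18,1.33,0.01): print(round(a,2),tool([*arc(np.radians(183)-a),90.5]).round(1))
E
```

```text
[520.28811883  10.30766898  90.01156112] [ -3.62756409 -12.22073111   2.16602363] 8.575
topL [(array([ 523.3, -112.2]), np.float64(60.8), np.float64(-116.0))]
1.18 [-0.5  2.3 -0.8]
1.19 [-0.5  1.7 -0.3]
1.2 [-0.5  1.2  0.2]
1.21 [-0.5  0.6  0.7]
1.22 [-0.5  0.1  1.2]
1.23 [-0.5 -0.5  1.7]
1.24 [-0.5 -1.   2.2]
1.25 [-0.5 -1.6  2.7]
1.26 [-0.5 -2.2  3.1]
1.27 [-0.5 -2.8  3.6]
1.28 [-0.5 -3.4  4.1]
1.29 [-0.5 -4.   4.5]
1.3 [-0.5 -4.6  5. ]
1.31 [-0.5 -5.2  5.4]
1.32 [-0.5 -5.8  5.9]
1.33 [-0.5 -6.4  6.3]
```

View pics/z5.png

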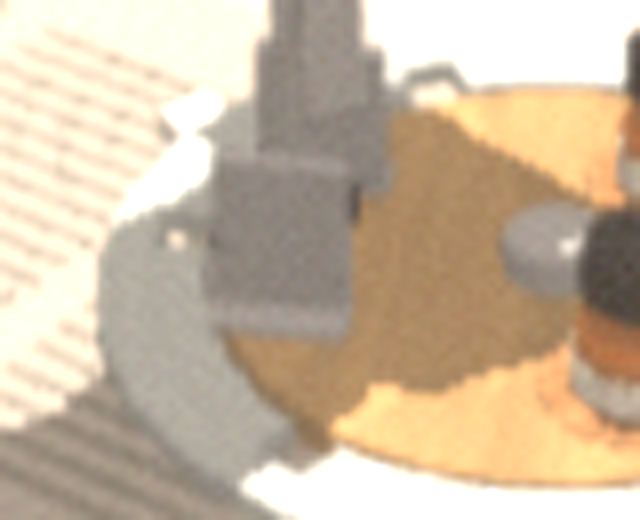

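{"name": "arm_command", "arguments": {"series": [[0, [0, -0.5, 1.7], 0], [0, [0, -1, 2.2], 0], [0, [0, -1, 2.2], 0]]}}

```text
clock: 9.05
eef_pos: [521.9, 12.1, 89.9]
eef_rot: [-3.037, 1.564, -1.788]
wrist_force: [-1.1, -2.9, 0.1]
finger_gap: 0.4
```

```bash
python3 look.py 6; python3 ang.py|tail -1; python3 - <<'E'
from h import *
c=pickle.load(open('sideL.pkl','rb'))
cv2.imwrite('pics/z6.png',cv2.convertScaleAbs(cv2.resize(c['pixels'][235:300,260:340,::-1],None,fx=8,fy=8,interpolation=cv2.INTER_CUBIC),alpha=1.5))
for a in np.arange(1.2,1.33,0.01): print(round(a,2),tool([*arc(np.radians(183)-a),90.5]).round(1))
E
```

```text
[521.89435301  12.06691908  89.88106117] [-1.07887186 -2.89684583  0.06386006] 9.05
topL [(array([ 521.3, -111.4]), np.float64(61.0), np.float64(-118.0))]
1.2 [-0.6  2.1 -2. ]
1.21 [-0.6  1.6 -1.5]
1.22 [-0.6  1.  -1. ]
1.23 [-0.6  0.5 -0.5]
1.24 [-0.6 -0.1 -0.1]
1.25 [-0.6 -0.7  0.4]
1.26 [-0.6 -1.2  0.9]
1.27 [-0.6 -1.8  1.4]
1.28 [-0.6 -2.4  1.8]
1.29 [-0.6 -3.   2.3]
1.3 [-0.6 -3.6  2.8]
1.31 [-0.6 -4.2  3.2]
1.32 [-0.6 -4.8  3.6]
1.33 [-0.6 -5.4  4.1]
```

View pics/z6.png

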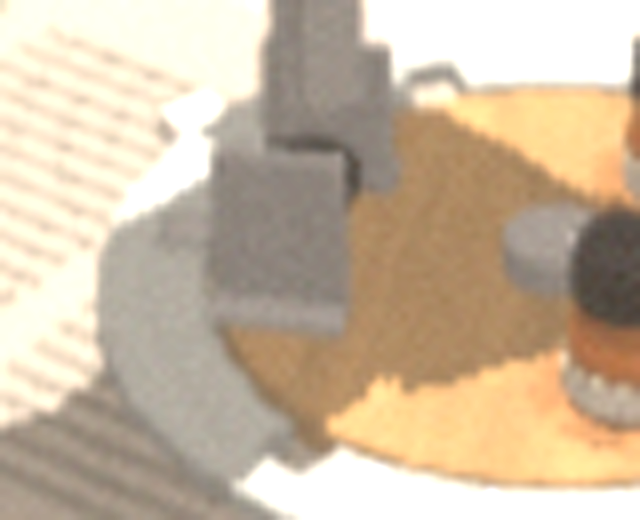

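The plunger has popped out: the lateral force dropped from 12 N to 3 N, the pad rose into view behind the cheek, and the light spot in the hole is gone. I back off the cheek, rise and clear the view.

{"name": "arm_command", "arguments": {"series": [[0, [0, 3, -3], 0], [0, [0, 6, -6], 0], [0, [0, 6.5, -7], 0], [0, [-10, 6.5, -7], 0], [0, [-40, 6.5, -7], 0], [0, [-90, 6.5, -7], 0], [0, [-115, 6.5, -7], 0], [0, [-115, 6.5, -7], 0]]}}

```text
clock: 10.15
eef_pos: [514.4, 8.4, 207.1]
eef_rot: [-2.477, 1.563, -1.228]
wrist_force: [-0.1, 0.3, -0.6]
finger_gap: 0.5
```

{"name": "arm_command", "arguments": {"series": [[0, [0, 60, 20], 0], [0, [0, 80, 80], 0], [0, [0, 80, 140], 0], [0, [0, 80, 200], 0], [0, [0, 80, 250], 0], [0, [0, 80, 250], 0], [0, [0, 80, 250], 0]]}}

```text
clock: 11.02
eef_pos: [517.2, 270.3, 204.1]
eef_rot: [-2.705, 1.563, -1.456]
wrist_force: [-0.6, -0.5, -0.7]
finger_gap: 0.5
```

```bash
python3 look.py 7; python3 ang.py; python3 - <<'E'
from h import *
c=pickle.load(open('topL.pkl','rb'))
p=c["pixels"]; m=np.zeros((480,640),np.uint8); m[236:258,325:350]=(p.max(2)<50)[236:258,325:350]
n,l,st,ce=cv2.connectedComponentsWithStats(m)
for i in range(1,n):
    X=ray(c,*ce[i],80)[:2];d=X-C;print(st[i][4],ce[i],X,np.hypot(*d),np.degrees(np.arctan2(d[1],d[0])), pix3(c,*ce[i]))
E
```

```text
[517.23377473 270.2889242  204.09685548] [-0.60984781 -0.47199203 -0.69205836] 11.025
top [(array([ 583.1, -106.4]), np.float64(59.1), np.float64(-55.9)), (array([577.9,  -3.6]), np.float64(60.7), np.float64(62.7)), (array([473.9, -59. ]), np.float64(76.1), np.float64(-178.9))]
topL [(array([608. , -55.8]), np.float64(58.0), np.float64(1.7)), (array([ 521.5, -111.3]), np.float64(60.9), np.float64(-117.9))]
78 [333.55128205 246.08974359] [509.98814248   6.2048824 ] 75.22805848798383 122.13216933747849 [510.48761156   6.16648013  74.99622876]
```

View pics/L7.png

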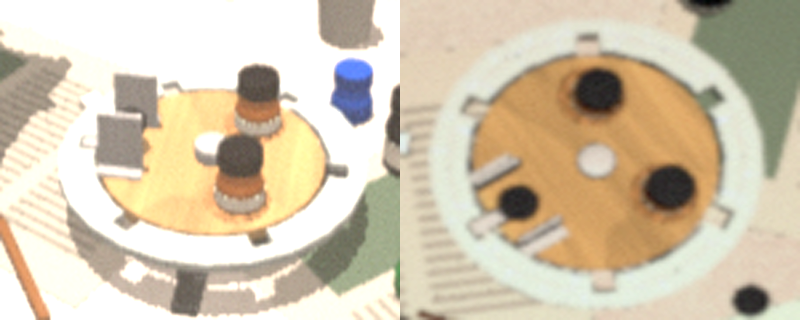

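The tooth fills the next hole, and the jars and pad have turned about 61°. One depth reading at the pad gave 75 mm, so I check its height over all pad pixels and the other objects too.

```bash
python3 - <<'E'
from h import *
from cell import camera
a=pickle.load(open('top.pkl','rb'));cs=[camera("top") for _ in range(3)]
def hz(c,u0,v0,r=3):
    return np.array([pix3(c,u,v)[2] for u in range(u0-r,u0+r+1) for v in range(v0-r,v0+r+1)])
print("before pad",np.percentile(hz(a,358,258),[10,50,90]), "cork/disc", np.median(hz(a,340,245,2)),"ring")
for c in cs: print("pad",np.percentile(hz(c,334,246),[10,50,90]),"disc",np.median(hz(c,365,250,2)),"hub",np.median(hz(c,356,232,2)))
print("before hub",np.median(hz(a,356,232,2)))
c=cs[-1]
for n,u,v in [("tooth before",358,270),("tooth after",323,253)]:
    pass
print("tooth before",np.median(hz(a,358,268,1)),"after",[np.median(hz(c,324,251,1)) for c in cs])
d=cv2.absdiff(a["pixels"],c["pixels"]).max(2)
for n,u,v,w in [("bottle",389,172,14),("cap",401,279,10),("eraser",295,226,10),("pen",331,293,26),("case",511,247,42),("book",156,280,45)]:
    A=a["pixels"][v-w:v+w,u-w:u+w];
    g=lambda x:np.float32(cv2.cvtColor(x["pixels"][v-w:v+w,u-w:u+w],cv2.COLOR_RGB2GRAY))
    print(n,cv2.phaseCorrelate(g(a),g(c),cv2.createHanningWindow((2*w,2*w),cv2.CV_32F)))
o=np.hstack([cv2.resize(x["pixels"][225:285,315:380,::-1],(400,370),interpolation=cv2.INTER_CUBIC) for x in (a,c)])
cv2.imwrite("pics/f.png",cv2.convertScaleAbs(o,alpha=1.7))
E
```

```text
before pad [75.61734966 78.79015111 83.25846829] cork/disc 51.857459571175106 ring
pad [74.70176485 79.05322867 84.40584571] disc 51.8372297098678 hub 66.15829707688962
pad [76.66869797 80.91824219 83.79167099] disc 51.70746978976997 hub 65.60214168734112
pad [76.01824268 79.76781196 85.03005375] disc 52.897918420338655 hub 66.29590871004568
before hub 64.58412826984603
tooth before 51.434229421255246 after [np.float64(47.33356803017806), np.float64(51.451822375911604), np.float64(51.192178834563805)]
bottle ((0.01058310487782066, -0.0492502601494067), 1.0219788074493408)
cap ((0.08173877159693177, 0.03120770471035783), 0.9650941622257233)
eraser ((0.12322379627881475, 0.061082757312068026), 0.911587826013565)
pen ((-0.06207176038647688, -0.007996534983110593), 0.8015731769334141)
case ((0.04065612424192011, -0.016020078869971144), 1.0191821279643494)
book ((-0.24468730956942863, -0.1463033597438752), 0.6250913747151693)
```

View pics/f.png

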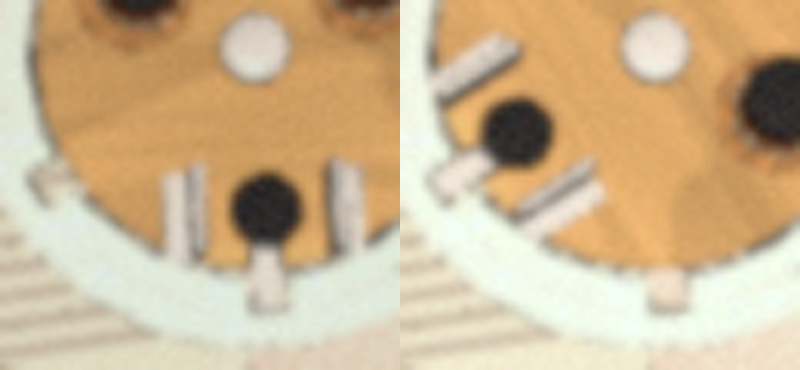

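The pad median is back at about 80 mm, the tooth lies in the next hole, and nothing else has moved.

```bash
python3 -c "
from cell import sign_off,read_state
s=read_state();print(s['clock'],s['wrist_force']);print(sign_off())"
```

```text
11.275 [ 0.20812276  0.00611304 -0.3806763 ]
the job is handed in; nothing more can be done
None
```

The carousel is locked in the next hole clockwise. I handed the job in at 11.3 s with the hand well clear; no verdict was reported.

**What I did:** With closed fingertips I pressed the plunger about 12 mm and turned the disc about 0.39 rad clockwise with it pressed. I then lifted the tips off the pad and pushed the leading cheek slowly until the plunger sprang out by itself.

**Last checks:**
- **Angle:** the jars and pad show a turn of about 61–62°, within the few degrees the camera can resolve.
- **Plunger:** the median pad height is back at 79–81 mm, against 79 mm measured at the start, and the tooth is visible in the new hole. The depth readings are noisy: one single-pixel reading gave 75 mm, but the medians over the pad did not confirm it.
- **Jars:** both stand upright on their cork pads in the pictures. I did not measure their offset from the pad centres.
- **Other objects:** the bottle, cap, eraser, pen and pencil case shifted by no more than about 0.15 px in the top view. The book read about 0.3 px with a weaker match.

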